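# Set the tray divider up to the containers

### The arm

A 6-joint arm with a two-finger parallel gripper is mounted at the origin on the work surface. World frame = base frame: x ahead of the robot, y to its left, z up, the work surface at z = 0. Lengths are in mm, angles in degrees, forces in N, time in s.
With the tool pointing down it reaches from about 350 to 850 mm from the base axis. Payload 8.1 kg.
Tool frame: the origin (TCP) lies at the very end of the fingers, on their centre line; the grasp point (between the pads) lies r.tcp_to_grasp behind it (r.tcp_to_grasp is the distance from the TCP to the grasp point, in mm); z points along the fingers, y is the line along which they close (so a half turn about z gives the same grasp; the last joint's range is limited). The gripper opens to 85 mm and grips with 20 to 120 N. Pads are 22 mm wide; open, the fingers measure 114 mm over their backs; the gripper's body (76 mm by 85 mm) begins 54 mm behind the grasp point. The pads swing forward as they close: fully open they stand 13 mm farther back than shut.
Start: joints at [-73.075, 7.471, 85.268, -0, 87.261, -4.893], TCP at [223.018, -557.017, 231.292] pointing down, gripper open.
Joint ranges: [-169.43, 169.43], [-51.17, 129.36], [1.28, 143.12], [-76.62, 256.62], [0, 156.53], [-152.29, 152.29]. Speed limits (degrees/s): [136.94, 136.94, 159.86, 180, 180, 180].

### API

Orientations are given as [roll, pitch, yaw] about the fixed x, y, z axes, in that order (R = Rz(yaw) Ry(pitch) Rx(roll)).
In Python, from bench import r gives the robot as it stands.
- The arm moves only by the shell command python3 -m handwheel 'ROWS' [OPENING] [FORCE]. ROWS is JSON, a list of rows, each a list of 4 numbers: the shift along the tool's x, y, z in m, then the turn about the tool's z in degrees. A call has 1 to 10 rows; each row shifts and turns the commanded pose from where the row before left it, along the tool's axes as they then stand; what a row does not reach is not made up. A row lasts 1/10 s, in which the tool goes at most 50 mm and 8.59 degrees, less where a joint would pass 70% of its speed; a pose out of reach is approached as far as the arm can. A call is refused whole if a number of a shift passes 0.05 or a number of a turn 8.59, either way. A call with a gripper value outside its range is refused whole. OPENING is the finger opening in m, from 0 to 0.0854, set as the call begins (- or left out, the last holds). The fingers move at their own pace and stop on an object; FORCE is the grip in N (left out, the last holds). Time passes only in rows, so rows that do not move let the fingers close. It gives the time, the measured TCP pose, the force, the opening and the grip force at its end, in the units of the state.
- r.sense(): the state, without advancing time (a new reading comes with each control period).
- r.snapshot(name): name is "scene" or "top" or "wrist"; returns the picture (384x512x3 uint8, red, green, blue); there is no depth.
- r.camera_params(name): a dict with "fx", "fy", "cx", "cy" (pixels), "R" (3x3) and "t" (3): a world point X has camera coordinates R X + t; the wrist camera has in their place "mount" (4x4, takes a point from camera to tool coordinates, whose origin is the TCP and whose axes are the flange's). Camera axes: x right, y down, z forward; pixel columns grow to the right and rows downward; lengths in mm; the calibration is good to about 2 mm. The wrist camera is an equidistant fisheye: a pixel r from the principal point sees the ray r / f radians off the axis. A picture is of the moment at which its call begins: read the wrist's pose just before it. camera_params takes no time and is no camera call.
- r.hand_in(): hands the job in; it is judged then, once.
The state is a dict: "time": time; "joint_pos": joint angles; "qd": joint speeds; "joint_efforts": joint torques, N m; "tool_pos": TCP position; "tcp_rot": TCP orientation; "ft_force": force on the tool from outside, world axes, zero at the start; "wrist_torque": the same for the moment, N m; "finger_gap": finger opening in mm; "grip_force": force on a finger pad.
Only numpy, scipy, OpenCV 4.12 (cv2) and the standard library are available. Lean on these libraries where they do the work, as an engineer would, in place of code of your own. Each camera call takes 0.05 s, during which the arm holds its last target. There are 200 camera calls.

### The job

The wire divider in the wooden container tray stands too far from the two steel containers, which would slide about when the tray is carried back to the cabinet. Lift the divider out of its notches, bring it along the rails towards the containers and drop it fully home in the last pair of notches it fits into before them, without pushing the containers out of place. Leave everything else as it stands.

Things in the scene. Friction and masses are not known exactly. Their poses are not given: they have to be found in the camera images.
- tray: Open wooden tray on the counter, 380 long (its x) x 250 wide (its y), walls 60 high and 10 thick, floor 4 thick; it does not move. Origin under its centre, z up; its x points to the robot's right (to within 20 degrees), from the divider to the containers, along two steel toothed rails (8 wide) that stand on its long walls at y = -120 and +120; its y points away from the robot.
- first_notches (a point): Fixed point of the tray mid-way between the two notches in which the divider starts, at their bottom, 68 above the tray's underside; axes as the tray's. 8 pairs of notches, 30 apart along +x from here (x = 0, 30, .. 210). Notches are 13 wide. Teeth between them: straight sides for 10 mm, then 45 degree roof tops, ridge 19 above this point: a divider let down anywhere slips into the nearer notch.
- divider_top (a point): Middle of the divider's top bar; axes as the tray's. The divider is a steel wire gate across the tray, upright in the plane x = 0 of this point, 0.35 kg. Top bar: straight, round, 10 in diameter, along y, free for 100 to each side, 175 above the tray's underside when home. Under it is an open window, down to a cross wire whose top lies 63 below this point. It cannot turn or tilt.
- divider_panel (a point): Middle of the wire panel that hangs from the divider into the tray, 105 below its top bar and moving with it; axes as the tray's. The panel is 178 wide (y), 80 high; its face towards the containers lies 4 beyond this point in x. Grey runners on the rails carry the divider and keep it upright and square to them.
- divider_run (a joint): Position of the divider along the rails, m: 0 when it stands in the first notches (as it does at the start), growing towards the containers (tray +x), 0.030 a notch, up to 0.210 in the last; 1.5 mm play in a notch. It slides with about 2 N friction, and only when lifted.
- divider (a joint): How far the divider is lifted, m: 0 fully home in the notches (straight down by its own weight), at least 0.019 to pass clear over the teeth, stop at 0.040.
- container_a_mid (a point): Centre, half-way up, of a round steel container with a lid, 90 in diameter at the lid, 95 high, loose and upright on the tray's floor in the half away from the robot (y about +50 of the tray), beyond the divider; about 0.5 kg.
- container_b_mid (a point): The same point of the second, equal container, in the half near the robot (y about -50 of the tray); it may stand nearer to the divider than the first or farther from it.
- pan_lid: Bystander: stainless saucepan lid, 164 in diameter, black knob, 43 high, lying on the counter beyond the tray's left end. Origin under its centre.
- cruet: Bystander: small glass cruet with stopper, 70 in diameter, 144 high, standing on the counter beyond the tray's right end. Origin under its centre.
- scoop: Bystander: red plastic scoop, 180 long, 60 wide, 38 high, lying on the counter between tray and robot, along the tray. Origin at the foot of the rear wall of its bowl, handle towards its -x.
Not all that is in view belongs to the job. Leave any blue or green look-alike of the part that bears container_a_mid alone. What is shaped like the part that bears container_b_mid but orange is not meant.

How it is judged (in metres and radians):
At the end, for the whole second after the job is handed in: The divider is fully down in a pair of notches (lift under 3 mm), on the near side of both containers, with less than 38 mm (one notch and a little) between its panel and the nearer container; both containers still upright and within 15 mm of where they stood (value of joint divider below 0.003 m and x of each of container_a_mid, container_b_mid in the frame of divider_top above 0.046 m and x of any of container_a_mid, container_b_mid in the frame of divider_top below 0.087 m and angle between each of container_a_mid, container_b_mid's own z axis and vertical below 0.1 rad and distance of each of container_a_mid, container_b_mid from where it was at the start of the episode below 0.015 m); the robot touches nothing.
It fails at once if a container is tipped over or shoved away (angle between any of container_a_mid, container_b_mid's own z axis and vertical above 0.4 rad or distance of any of container_a_mid, container_b_mid from where it was at the start of the episode above 0.03 m).
It fails at once if the pan lid, the cruet or the scoop is knocked from its place (distance of any of pan_lid, cruet, scoop from where it was at the start of the episode above 0.03 m).
It also fails if it takes over 38 s, if anything falls off the work surface, if the arm or the gripper's body presses on something with over 40 N, if the wrist force passes 120 N, or if a joint passes its speed limit or range.

## Working session

There is one attempt and no reset: what is moved stays moved. The work goes in short steps, Python scripts to look and compute and a shell command to move; the robot and the scene stay as the last step left them, time stands still between calls to the robot, and variables do not carry over. Pictures are saved under pics/ and viewed, at most 10 in all, crops included, and the job is handed in when it is done.

```bash
ls; mkdir -p pics
python3 - <<'E'
from bench import r
import cv2
for n in("scene","top"):
    p=r.snapshot(n); cv2.imwrite(f"pics/{n}0.png",cv2.cvtColor(p,cv2.COLOR_RGB2BGR)); print(n,r.camera_params(n))
s=r.sense();print(s["time"],s["tool_pos"],s["tcp_rot"],s["finger_gap"],r.tcp_to_grasp)
E
```

```text
pics
scene {'fx': 350.7176032936881, 'fy': 350.7176032936881, 'cx': 257.4666827022522, 'cy': 193.86939089028908, 'R': array([[-0.40680224,  0.91349381,  0.00640237],
       [ 0.59933358,  0.2721748 , -0.75280817],
       [-0.68942817, -0.3024069 , -0.65820883]]), 't': array([ 172.66811232, -262.77442918, 1501.08886713])}
top {'fx': 495.2166659984467, 'fy': 495.2166659984467, 'cx': 255.2961855444179, 'cy': 192.86555077228644, 'R': array([[-0.0824344 , -0.99659503, -0.00170608],
       [-0.97189821,  0.0807701 , -0.22111098],
       [ 0.22049591, -0.01656901, -0.97524716]]), 't': array([ 100.37512991,  601.63616596, 1433.46319816])}
0.1 [ 222.86982932 -556.51757575  230.34184351] [-1.79902959e+02 -8.22725867e-03  2.18183460e+01] 85.38668778497976 18.700000000000003
```

View pics/scene0.png

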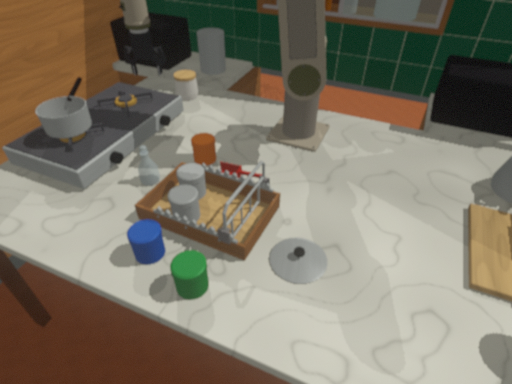

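View pics/top0.png

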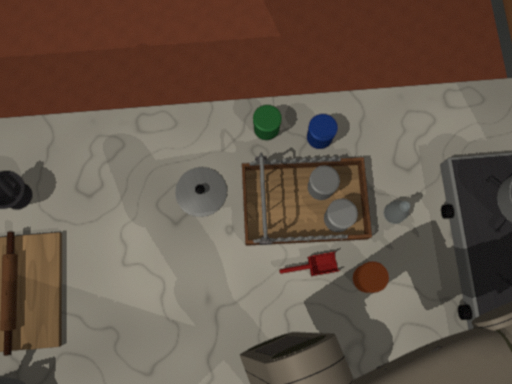

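The scene has five container-like things in the top picture. Steel ones stand inside the tray at (323,182), far half = a, and (341,214), near half = b. Blue (321,131), green (267,122) and orange (371,277) stand outside and are not meant. The divider's bar runs from (263,157) to (266,240). I'll confirm this in an enlarged crop.

Run:
```python
import cv2
p=cv2.imread("pics/top0.png")[140:260,230:390]
cv2.imwrite("pics/crop0.png",cv2.resize(p,(800,600),interpolation=cv2.INTER_CUBIC))
```

```text
(no output)
```

View pics/crop0.png

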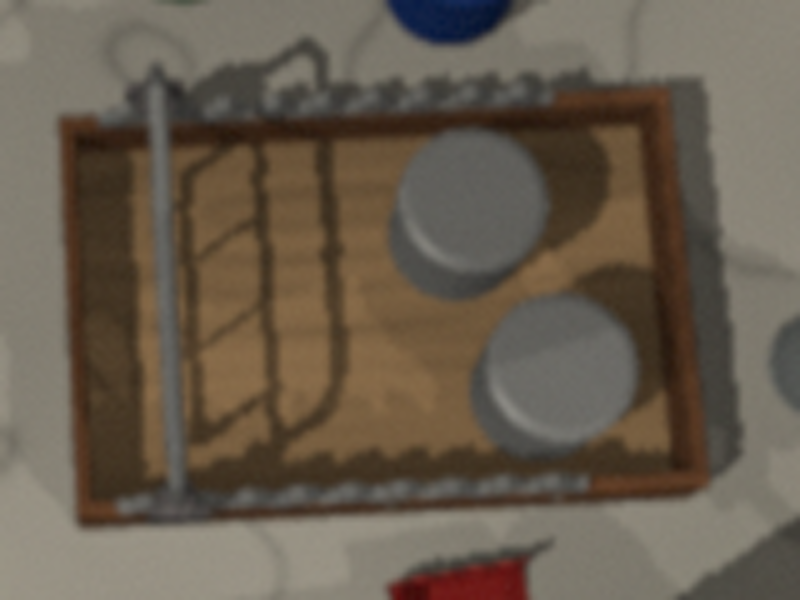

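The crop confirms it: two steel lids inside the tray at crop (475,200) = a and (563,368) = b. The bar runs (157,75)-(178,490) and the tray's upper corners are (62,120), (668,90), (706,485), (82,522).

```bash
cat > h.py <<'E'
from bench import r
import numpy as np
def ray(u,v,z,n="top"):
    c=r.camera_params(n);d=c["R"].T@np.array([(u-c["cx"])/c["fx"],(v-c["cy"])/c["fy"],1]);o=-c["R"].T@c["t"]
    return o+d*(z-o[2])/d[2]
def crop(u,v,z): return ray(230+(u+.5)/5-.5,140+(v+.5)/5-.5,z)
E
python3 - <<'E'
from h import *
C=[crop(*p,60) for p in((62,120),(668,90),(706,485),(82,522))]
c=np.mean(C,0); ex=(C[1]+C[2]-C[0]-C[3])[:2]; ey=(C[0]+C[1]-C[2]-C[3])[:2]
print("size",np.linalg.norm(ex)/2,np.linalg.norm(ey)/2,"ctr",c)
yx=np.degrees(np.arctan2(ex[1],ex[0]));yy=np.degrees(np.arctan2(ey[1],ey[0]))-90;print("yaw",yx,yy)
yaw=np.radians(yx);R=np.array([[np.cos(yaw),np.sin(yaw)],[-np.sin(yaw),np.cos(yaw)]])
b0,b1=crop(157,90,175),crop(177,480,175);print("bar",b0,b1,np.degrees(np.arctan2(*(b0-b1)[[1,0]]))-90)
for n,p in dict(bar0=b0,bar1=b1,a=crop(475,200,97),b=crop(563,368,97)).items(): print(n,p,"tray",R@(p-c)[:2])
E
```

```text
size 374.3101511630752 247.55691172542265 ctr [ 575.65363224 -100.03025748   60.        ]
yaw -91.57592400891824 -91.92396821742074
bar [685.05878649  27.41830696 175.        ] [461.06854526  35.46423492 175.        ] -92.05723065707562
bar0 [685.05878649  27.41830696 175.        ] tray [-130.40917446  105.85873402]
bar1 [461.06854526  35.46423492 175.        ] tray [-132.29197028 -118.2680609 ]
a [ 624.53471134 -158.82352155   97.        ] tray [57.42671845 50.47949882]
b [ 518.89969466 -198.85167582   97.        ] tray [100.34486388 -54.01472435]
```

The divider sits about 188 mm before the nearer container (a). Centre clearance must be above 49 mm, so the target is 4 notches (120 mm), which leaves a gap of about 19 mm. First I turn the tool to yaw -1.9 and travel above the bar.

```bash
python3 -m handwheel '[[0,0,0,7.9],[0,0,0,7.9],[0,0,0,7.9],[0.02,-0.036,0,0],[0.02,-0.036,0,0],[0.02,-0.036,0,0],[0.02,-0.036,0,0],[0.02,-0.036,0,0],[0.02,-0.036,0,0],[0.02,-0.036,0,0]]' 0.0854 && python3 -m handwheel '[[0.021,-0.038,0,0],[0.021,-0.038,0,0],[0.021,-0.038,0,0],[0.021,-0.038,0,0],[0.021,-0.038,0,0],[0.021,-0.038,0,0],[0.021,-0.038,0,0],[0.021,-0.038,0,0],[0.021,-0.038,0,0],[0,0,0,0]]'
python3 - <<'E'
from bench import r
import cv2
s=r.sense();print(s["time"],s["tool_pos"],s["tcp_rot"],s["ft_force"])
p=r.snapshot("wrist"); cv2.imwrite("pics/w1.png",cv2.cvtColor(p,cv2.COLOR_RGB2BGR)); print(r.camera_params("wrist"))
E
```

```text
time: 1.1
tool_pos: [371.6, -308.1, 230.9]
tcp_rot: [-180.0, 0.0, -1.9]
ft_force: [0.7, 0.4, 0.4]
finger_gap: 85.3
grip_force: 0.0
time: 2.1
tool_pos: [572.4, 30.4, 230.3]
tcp_rot: [-179.9, 0.1, -1.6]
ft_force: [-0.7, -0.7, -0.7]
finger_gap: 85.3
grip_force: 0.0
2.1 [572.42682072  30.44946037 230.27912019] [-1.79901518e+02  5.22286654e-02 -1.62145604e+00] [-0.66973869 -0.67201774 -0.71967205]
{'fx': 297.3186396354542, 'fy': 297.3186396354542, 'cx': 250.51638029970908, 'cy': 191.62911129920937, 'mount': array([[ 5.40556571e-04, -9.50514591e-01, -3.10679450e-01,
         7.99580525e+01],
       [ 9.99999742e-01,  6.61051114e-04, -2.82549418e-04,
        -5.65170786e-01],
       [ 4.73942341e-04, -3.10679217e-01,  9.50514702e-01,
        -1.42781967e+02],
       [ 0.00000000e+00,  0.00000000e+00,  0.00000000e+00,
         1.00000000e+00]])}
```

View pics/w1.png

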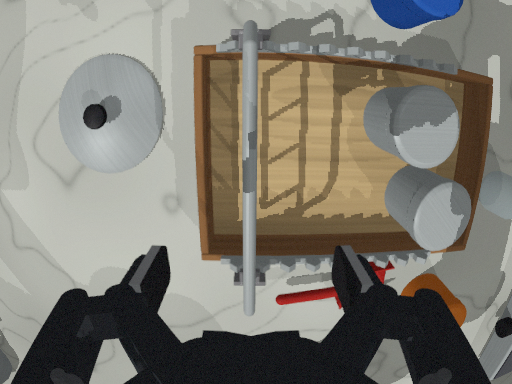

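The bar spans (251,24) to (249,312), centred between the open fingers. The lids are near (427,135) and (443,215). Now I check positions from this view.

```bash
cat >> h.py <<'E'
from scipy.spatial.transform import Rotation as Ro
def wray(u,v,z,pos,rot):
    c=r.camera_params("wrist");a=np.array([u-c["cx"],v-c["cy"]])/c["fx"];t=np.linalg.norm(a)
    d=np.r_[a/t*np.sin(t),np.cos(t)];M=Ro.from_euler("xyz",rot,degrees=True).as_matrix()
    d=M@c["mount"][:3,:3]@d;o=M@c["mount"][:3,3]+pos
    return o+d*(z-o[2])/d[2]
E
python3 - <<'E'
from h import *
P=[572.4,30.45,230.3];Q=[-179.9,.05,-1.62]
for n,u,v,z in(("far",251,24,175),("near",249,312,175),("mid",250,160,175),("a",427,128,97),("b",441,208,97),("TL",195,47,60),("BL",203,258,60),("TR",492,79,60),("BR",466,248,60)): print(n,wray(u,v,z,P,Q).round(1))
E
```

```text
far [702.4  27.2 175. ]
near [478.3  35.1 175. ]
mid [610.2  30.5 175. ]
a [ 627.  -154.6   97. ]
b [ 536.1 -188.8   97. ]
TL [709.5  85.3  60. ]
BL [465.6  92.8  60. ]
TR [ 697.1 -289.6   60. ]
BR [ 453.1 -285.8   60. ]
```

The two views agree: the bar is at y≈31.8 near x 575, and about 185 mm from container a. I descend and close.

```bash
python3 -m handwheel '[[0.005,-0.001,0.02,0],[0,0,0.02,0],[0,0,0.02,0],[0,0,0.014,0],[0,0,0,0],[0,0,0,0]]' && python3 -m handwheel '[[0,0,0,0],[0,0,0,0],[0,0,0,0],[0,0,0,0],[0,0,0,0],[0,0,0,0],[0,0,0,0],[0,0,0,0],[0,0,0,0],[0,0,0,0]]' 0 40
```

```text
time: 2.75
tool_pos: [576.2, 26.1, 157.6]
tcp_rot: [180.0, 0.0, -1.9]
ft_force: [-0.1, -0.0, -0.5]
finger_gap: 85.6
grip_force: 0.0
time: 3.75
tool_pos: [576.7, 29.2, 157.8]
tcp_rot: [-179.8, -0.0, -1.8]
ft_force: [-0.6, 11.0, 2.2]
finger_gap: 8.2
grip_force: 39.0
```

Gripped, with an 11 N side load because the commanded pose is about 3 mm off. I remove the offset and lift 28 mm.

```bash
python3 -m handwheel '[[0,-0.003,0,0],[0,0,0,0],[0,0,-0.007,0],[0,0,-0.007,0],[0,0,-0.007,0],[0,0,-0.007,0],[0,0,0,0],[0,0,0,0],[0,0,0,0]]' - 60
```

```text
time: 4.65
tool_pos: [576.5, 29.6, 185.0]
tcp_rot: [-180.0, -0.0, -1.9]
ft_force: [3.5, 1.1, -4.0]
finger_gap: 8.2
grip_force: 58.4
```

```bash
python3 -m handwheel '[[0,0.012,0,0],[0,0.012,0,0],[0,0.012,0,0],[0,0.012,0,0],[0,0.012,0,0],[0,0.012,0,0],[0,0.012,0,0],[0,0.012,0,0],[0,0.012,0,0],[0,0.012,0,0]]' && python3 -m handwheel '[[0,0,0,0],[0,0,0,0],[0,0,0,0],[0,0,0,0]]'
python3 - <<'E'
from bench import r
import cv2
s=r.sense();print(s["tool_pos"],s["tcp_rot"],s["ft_force"])
p=r.snapshot("wrist"); cv2.imwrite("pics/w2.png",cv2.cvtColor(p,cv2.COLOR_RGB2BGR))
E
```

```text
time: 5.65
tool_pos: [572.4, -91.2, 185.3]
tcp_rot: [-180.0, 0.0, -1.9]
ft_force: [4.2, 2.3, -2.8]
finger_gap: 8.0
grip_force: 58.5
time: 6.05
tool_pos: [572.5, -90.1, 185.3]
tcp_rot: [180.0, 0.0, -1.9]
ft_force: [2.6, -2.6, -3.4]
finger_gap: 7.7
grip_force: 58.6
[572.53199662 -90.06879293 185.32877953] [ 1.79983599e+02  2.32266265e-03 -1.86464703e+00] [ 2.63462425 -2.56335389 -3.3838078 ]
```

View pics/w2.png

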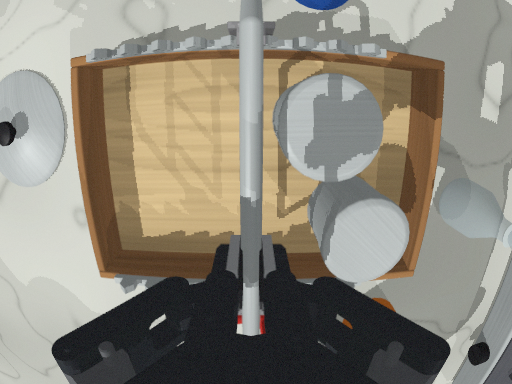

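The divider is lifted and the bar is at column ~251. Lid a's centre is at about (332,125), spanning 281-383, untouched. I check the clearance.

Run:
```python
from h import *
P=[572.5,-90.1,185.3];Q=[180,0,-1.87]
for u,v in((332,125),(281,125),(383,125)):
    a=wray(u,v,97,P,Q);d=a-P; t=np.radians(-1.9);print(a.round(1),"ahead of bar",(d[:2]@[np.sin(t),-np.cos(t)]).round(1))
```

```text
[ 630.4 -156.    97. ] ahead of bar 63.9
[ 630.6 -115.    97. ] ahead of bar 23.0
[ 631.4 -200.9   97. ] ahead of bar 108.8
```

Container a is about 65 mm ahead of the bar, within 49–87, and the next notch would not fit. I lower the divider.

```bash
python3 -m handwheel '[[0,0,0.006,0],[0,0,0.006,0],[0,0,0.006,0],[0,0,0.006,0],[0,0,0.004,0],[0,0,0,0],[0,0,0,0],[0,0,0,0]]'
```

```text
time: 6.9
tool_pos: [572.7, -90.1, 157.8]
tcp_rot: [-180.0, -0.0, -1.9]
ft_force: [-1.0, 0.5, 4.6]
finger_gap: 7.9
grip_force: 59.3
```

Back at the starting height (157.8), with the floor of the notch carrying it. I release and withdraw.

```bash
python3 -m handwheel '[[0,0,0,0],[0,0,0,0],[0,0,0,0],[0,0,0,0],[0,0,0,0],[0,0,0,0],[0,0,0,0],[0,0,0,0]]' 0.07 && python3 -m handwheel '[[0,0,-0.01,0],[0,0,-0.02,0],[0,0,-0.03,0],[0,0,-0.03,0],[-0.03,0,-0.02,0],[-0.04,0,0,0],[-0.04,0,0,0],[0,0,0,0],[0,0,0,0],[0,0,0,0]]'
python3 - <<'E'
from bench import r
import cv2
s=r.sense();print(s["tool_pos"],s["ft_force"])
a=cv2.cvtColor(r.snapshot("scene"),cv2.COLOR_RGB2BGR)[130:270,110:310]
b=cv2.cvtColor(r.snapshot("wrist"),cv2.COLOR_RGB2BGR)
cv2.imwrite("pics/f1.png",cv2.resize(a,(800,560),interpolation=cv2.INTER_CUBIC));cv2.imwrite("pics/f2.png",b)
E
```

```text
time: 7.7
tool_pos: [572.5, -90.2, 157.3]
tcp_rot: [-180.0, -0.0, -1.9]
ft_force: [0.2, -0.3, -0.7]
finger_gap: 70.1
grip_force: 0.0
time: 8.7
tool_pos: [463.5, -86.8, 268.3]
tcp_rot: [180.0, -0.1, -1.9]
ft_force: [-0.5, -0.6, 0.3]
finger_gap: 70.3
grip_force: 0.0
[463.47073937 -86.8005921  268.26571885] [-0.48003463 -0.57970286  0.26241984]
```

View pics/f1.png

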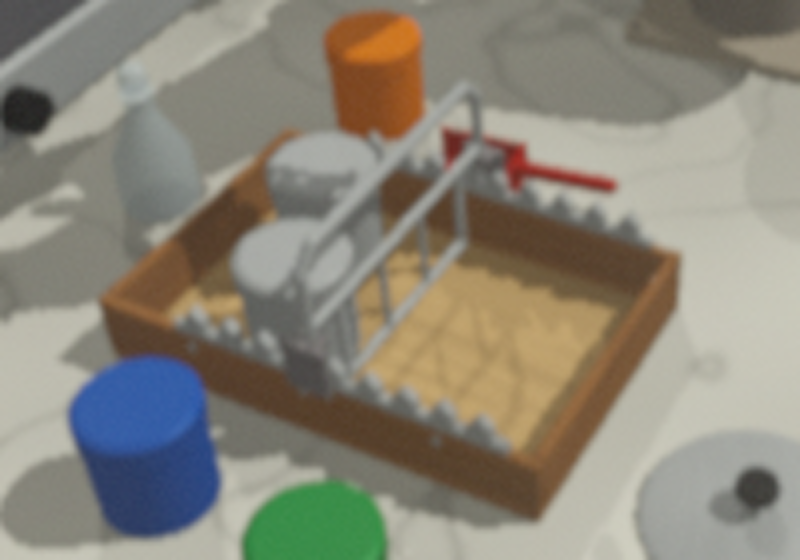

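View pics/f2.png

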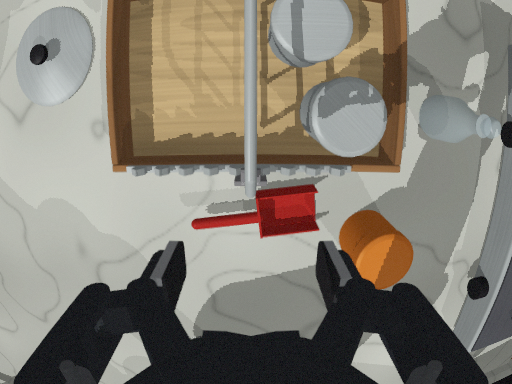

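The scene crop shows the runner at (308,368) down among the teeth, with the divider just before container a (lid at about (290,255)) and a gap between them. In the wrist picture the bar is at column 250, both lids at (312,25) and (346,117) are upright, and the gripper is free of everything.

```bash
python3 -c "
from bench import r
print(r.hand_in())"
```

```text
the job is handed in; nothing more can be done
None
```

I moved the divider four notches (120 mm) to the last pair that fits, about 16 mm short of the far-half container (container_a). It looks fully home, nothing else looked disturbed in the final pictures, and I handed the job in at about 9 s; no verdict was returned.

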